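# Sweep offcuts off a half-built serving tray into the scrap bin

## Task

Sweep the three small wooden offcuts along the base of the half-built serving tray, over its open end and into the plain scrap bin there, not into the divided screw box at the other end. Only push them with the fingers: never pinch or lift them or press hard on them, and leave where they are the jar and the tin that stand on its base.

Things in the scene. Friction and masses are not known exactly. Their poses are not given: they have to be found in the camera images.
- workpiece: Half-built serving tray, fixed: a dark brown plywood base 240 mm (its x) by 300 mm (its y), lying level on two battens. The upper face of the base is 60 mm above its origin, its underside 51 mm. Along each long side (at its x = -108 to -120 and +108 to +120 mm) runs a strip whose top is 76 mm above the origin; both ends (its y = -150 and +150 mm) are open, with no lip. Origin on the table under its centre; z up.
- scrap_bin: Plain undivided open grey bin, fixed, 220 mm (its x) by 120 mm (its y), 45 mm high, walls and floor about 4 mm. Stands at one of the workpiece's open ends, either one, axes parallel to the workpiece's; its near wall is tucked 8 mm under the end of the base, so there is no gap. Origin: centre of its underside, on the table.
- screw_box: Grey open box of the same outer size as the scrap bin but divided into six compartments, fixed, in the same way at the other open end. Nothing may go in it. Origin: centre of its underside.
- block_center (a point): Centre of the square light-wood offcut, 30 x 30 mm, 18 mm high, loose, about 13 g, lying on the base of the workpiece.
- strip_center (a point): Centre of the oblong light-wood offcut, 40 mm (its x) x 20 mm (its y), 16 mm high, loose, about 13 g, lying on the base.
- dowel_center (a point): Centre of the round light-wood dowel stub, 26 mm diameter, 22 mm high, standing upright and loose on the base, about 12 g.
- block: The square offcut; origin at the centre of its underside.
- strip: The oblong offcut; origin at the centre of its underside.
- dowel: The dowel stub; origin at the centre of its underside.
- jar: Closed amber glass jar, 52 mm diameter, 50 mm high, standing loose on the base of the workpiece near the strip on its +x side. Origin: centre of its underside. Leave it where it stands.
- tin: Round aluminium wax tin, 48 mm diameter, 30 mm high, standing loose on the base near the same strip as the jar. Origin: centre of its underside. Leave it where it stands.
Not all that is in view belongs to the job. What is shaped like the dowel but blue, purple or yellow is not meant.

How it is judged:
By the outcome, as a careful person would: the job done as asked, in the order asked, and still so for the second after the job is handed in, with the robot touching nothing.
It also fails if it takes over 64 s, if anything falls off the work surface, if the arm or the gripper's body presses on something with over 40 N, if the wrist force passes 120 N, or if a joint passes its speed limit or range.

## Robot

A 7-joint arm with a two-finger parallel gripper is mounted at the origin on the work surface. World frame = base frame: x ahead of the robot, y to its left, z up, the work surface at z = 0. Lengths are in m, angles in degrees, forces in N, time in s.
With the tool pointing down it reaches from about 0.35 to 0.775 m from the base axis. Payload 3.1 kg.
Tool frame: the origin (TCP) lies on the centre line of the jaws, within the pads' length; the fingertips stand 17 mm ahead of it and the grasp point (between the pads) lies 2 mm behind it (robot.tip_reach is the distance from the TCP to the fingertips, in m); z points along the fingers, y is the line along which they close (so a half turn about z gives the same grasp; the last joint's range is limited). The gripper opens to 85 mm and grips with 20 to 120 N. Pads are 22 mm wide; open, the fingers measure 114 mm over their backs; the gripper's body (76 mm by 85 mm) begins 54 mm behind the grasp point. The pads swing forward as they close: fully open they stand 13 mm farther back than shut.
Start: joints at [72.153, 17.813, 0.802, 86.603, -0.252, 75.585, -1.558], TCP at [0.147, -0.53, 0.248] pointing down, gripper open.
Joint ranges: [-154.91, 154.91], [-16.99, 109.72], [-72.82, 74.43], [7.12, 147.25], [-82.49, 262.49], [11.32, 116.49], [-174.64, 174.64]. Speed limits (degrees/s): [159.86, 159.86, 180, 180, 180, 180, 180].

## Interface

Orientations are given as [roll, pitch, yaw] about the fixed x, y, z axes, in that order (R = Rz(yaw) Ry(pitch) Rx(roll)).
In Python, from station import robot, fingers, vision, workorder, recognise gives the robot as it stands. Calls block until the motion is done:
- robot.move_to(position, orientation): joint-space move of the TCP to a pose.
- robot.line_to(position, orientation=None, velocity=0.15, f_stop=None): straight line of the TCP; orientation=None keeps the orientation; velocity is the mean speed in m/s. With f_stop (N) it stops when the force on the tool has changed by that much, and returns True; else False.
- robot.move_j(angles): joint-space move.
- fingers.gripper_to(opening, force=None): opening from 0.0 (shut) to 1.0 (fully open); force is the grip in N (None keeps the last); returns when the fingers have stopped.
- robot.pause(seconds).
- robot.inverse_kinematics(position, orientation): joint angles nearest the present ones, or None.
- vision.grab_frame(name): name is "scene" or "top" or "wrist"; returns the picture (420x560x3 uint8, red, green, blue); there is no depth.
- vision.calibration(name): a dict with "mtx" (3x3 intrinsics, pixels), "k1" (the pictures are not rectified: a ray, as slopes to the right and down, at radius r is drawn at 1 + k1 r^2 times it, then the intrinsics apply), "extrinsics" (4x4, takes a point from world to camera coordinates); the wrist camera has in their place "T_tool_cam" (4x4, takes a point from camera to tool coordinates, whose origin is the TCP and whose axes are the flange's). Camera axes: x right, y up, looking along -z (the intrinsics and any distortion apply to the point x, -y, -z); pixel columns grow to the right and rows downward; lengths in m; the calibration is good to about 2 mm. A picture is of the moment at which its call begins: read the wrist's pose just before it. calibration takes no time and is no camera call.
A pose or a line that the arm cannot do raises robot.PlanningError and nothing moves.
- workorder.close_job(): hands the job in; it is judged then, once.
Trained networks look in the newest picture that a camera, given by its name, has taken for a name from the list of things; names that differ only in an ending like _2 or _b are one class to them, and where a whole thing is asked for, a point or a joint stands for the part that bears it (a point fixed in the world has none). Each returns a list of dicts, best first, with "p" (0 to 1); they miss things now and then, are a little off and sometimes report something else, mostly with a low value. They report only what shows in the picture. A call takes as long as a camera call. They do not tell look-alikes from the thing itself.
- recognise(label, camera): "rect" ([centre column, centre row, width, height] in pixels, round what is visible of it).
Readings, each from a call of its own:
- robot.current_time_s(): time.
- robot.current_joint_positions(): joint angles.
- robot.current_dq(): joint speeds.
- robot.current_joint_torque(): joint torques, N m.
- robot.current_tool_pos(): TCP position.
- robot.current_eef_rot(): TCP orientation.
- robot.current_contact_force(): force on the tool from outside, world axes, zero at the start.
- robot.current_torque(): the same for the moment, N m.
- robot.current_finger_gap(): opening from 0.0 (shut) to 1.0 (fully open).
- robot.current_gripper_force(): force on a finger pad.
Only numpy, scipy, OpenCV 4.12 (cv2) and the standard library are available. Lean on these libraries where they do the work, as an engineer would, in place of code of your own. Each camera call takes 0.05 s, during which the arm holds its last target. There are 200 camera calls.

## Working session

There is one attempt and no reset: what is moved stays moved. The work goes in short steps, each a Python script; the robot and the scene stay as the last script left them, time stands still between calls to the robot, and variables do not carry over. Pictures are saved under pics/ and viewed, at most 10 in all, crops included, and the job is handed in when it is done.

```bash
ls; mkdir -p pics
cat > h.py <<'E'
import numpy as np, cv2
from station import robot, fingers, vision, workorder, recognise
def ray(cam,u,v):
    c=vision.calibration(cam); K=np.array(c["mtx"]); k=c["k1"]
    d=np.array([(u-K[0,2])/K[0,0],(v-K[1,2])/K[1,1]]); s=d.copy()
    for _ in range(30): s=d/(1+k*(s@s))
    E=np.array(c["extrinsics"]); R=E[:3,:3]
    return -R.T@E[:3,3], R.T@np.array([s[0],-s[1],-1])
def pt(cam,u,v,z):
    o,d=ray(cam,u,v); return o+d*(z-o[2])/d[2]
def proj(cam,P):
    c=vision.calibration(cam); K=np.array(c["mtx"]); E=np.array(c["extrinsics"])
    p=E[:3,:3]@np.array(P)+E[:3,3]; s=np.array([p[0],-p[1]])/-p[2]; s=s*(1+c["k1"]*(s@s))
    return K[0,0]*s[0]+K[0,2],K[1,1]*s[1]+K[1,2]
def save(cam,name):
    im=vision.grab_frame(cam); cv2.imwrite("pics/"+name,im[:,:,::-1]); return im
E
python3 - <<'E'
from h import *
for c in("top","scene"):
    save(c,c+"0.png")
    for n in "workpiece scrap_bin screw_box block strip dowel jar tin".split():
        for r in recognise(n,c)[:3]: print(c,n,round(r["p"],2),np.round(r["rect"],0),np.round(pt(c,*r["rect"][:2],.065),3))
print(robot.current_time_s(),robot.tip_reach, robot.current_eef_rot())
E
```

```text
pics
top workpiece 0.66 [262. 202. 210. 173.] [0.557 0.042 0.065]
top scrap_bin 0.63 [394. 214.  78. 144.] [ 0.542 -0.16   0.065]
top screw_box 0.59 [132. 196.  78. 143.] [0.561 0.243 0.065]
top block 0.78 [211. 246.  24.  31.] [0.488 0.118 0.065]
top strip 0.91 [312. 249.  16.  26.] [ 0.486 -0.035  0.065]
top strip 0.53 [214. 244.  27.  30.] [0.49  0.114 0.065]
top dowel 0.77 [277. 203.  15.  15.] [0.555 0.02  0.065]
top dowel 0.72 [262. 101.  16.  16.] [0.714 0.047 0.065]
top dowel 0.65 [316. 320.  17.  20.] [ 0.379 -0.044  0.065]
top jar 0.95 [299. 153.  32.  38.] [ 0.633 -0.013  0.065]
top tin 0.95 [231. 148.  30.  32.] [0.639 0.093 0.065]
scene workpiece 0.85 [282. 202. 198. 179.] [0.563 0.025 0.065]
scene workpiece 0.7 [220. 286. 137. 125.] [ 0.567 -0.167  0.065]
scene scrap_bin 0.81 [220. 286. 135. 124.] [ 0.567 -0.167  0.065]
scene screw_box 0.6 [343. 128. 110.  76.] [0.573 0.241 0.065]
scene block 0.83 [277. 149.  18.  17.] [0.49  0.119 0.065]
scene block 0.59 [304. 235.  28.  32.] [ 0.633 -0.009  0.065]
scene strip 0.72 [231. 203.  25.  22.] [ 0.487 -0.031  0.065]
scene dowel 0.64 [366. 249.  16.  19.] [0.737 0.028 0.065]
scene dowel 0.6 [276. 201.  16.  21.] [0.554 0.019 0.065]
scene dowel 0.45 [221. 158.  11.  16.] [0.409 0.041 0.065]
scene jar 0.87 [304. 234.  30.  36.] [ 0.632 -0.008  0.065]
scene tin 0.71 [340. 191.  26.  26.] [0.641 0.104 0.065]
scene tin 0.71 [219. 287. 137. 127.] [ 0.565 -0.168  0.065]
scene tin 0.16 [277. 150.  20.  16.] [0.491 0.117 0.065]
0.9 0.017 [1.79997004e+02 2.03383333e-03 1.54611707e+01]
```

View pics/top0.png

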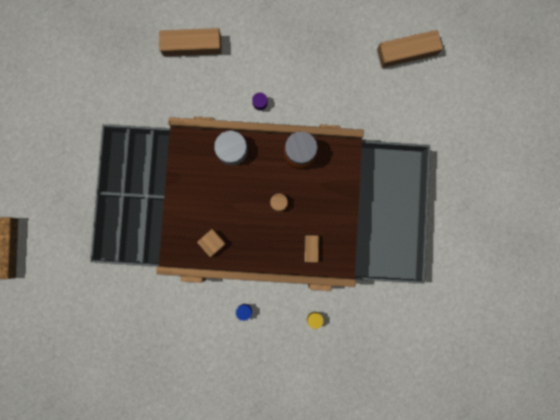

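View pics/scene0.png

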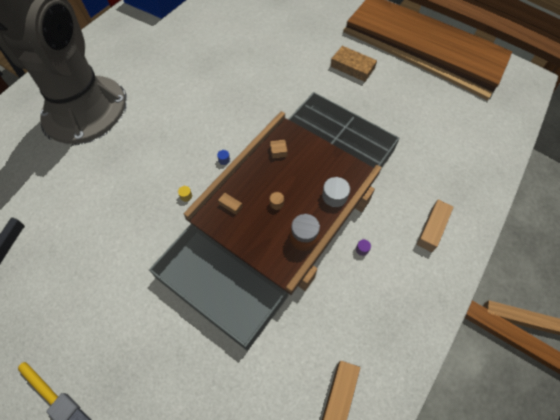

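The top view shows the plain bin on the right at (394,214) and the divided box on the left. The block is at (211,243), the strip at (312,248) and the dowel at (279,202). The jar is at (300,150) and the tin at (231,148).

Things that could be taken for the dowel are purple (260,101), blue (244,312) and yellow (316,320). All three are off the tray and the wrong colour, so I choose the wooden one at (279,202).

Run:
```python
from h import *
im=cv2.imread("pics/top0.png")[110:300,140:440]; cv2.imwrite("pics/crop.png",cv2.resize(im,None,fx=2.6,fy=2.6,interpolation=cv2.INTER_CUBIC))
a,b,c,d=[pt("top",*p,.076)[:2] for p in((170,119),(363,131),(157,271),(355,284))]
print(a,b,c,d)
for p,q in((a,b),(c,d)): v=q-p; print("len",np.linalg.norm(v),"yaw",np.degrees(np.arctan2(v[0],-v[1])))
print("width",np.linalg.norm(a-c),np.linalg.norm(b-d),"ctr",(a+b+c+d)/4)
for n,u,v,z in(("block",211,243,.075),("strip",312,248,.074),("dowel",278,202,.074)):print(n,pt("top",u,v,z))
for n,u,v,z in(("block",277,149,.069),("strip",231,203,.068),("dowel",276,201,.071)):print(n,pt("scene",u,v,z))
```

```text
[0.67973545 0.18615931] [ 0.66747611 -0.10956738] [0.44800734 0.19725658] [ 0.43487987 -0.09972999]
len 0.2959806895616787 yaw -2.37383599959471
len 0.2972765607727657 yaw -2.5309546320374143
width 0.23199367801318155 0.23280417855166138 ctr [0.55752469 0.04352963]
block [0.49166668 0.11762641 0.075     ]
strip [ 0.48736541 -0.03454273  0.074     ]
dowel [0.55582977 0.01813237 0.074     ]
block [0.49086733 0.11670869 0.069     ]
strip [ 0.48824704 -0.03102585  0.068     ]
dowel [0.55552132 0.01707787 0.071     ]
```

View pics/crop.png

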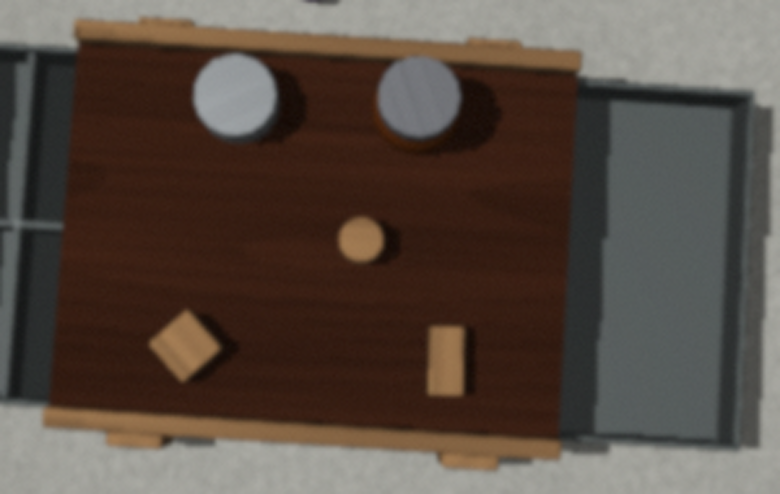

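The crop confirms the three wooden pieces, all clear of the jar and tin. The plain bin is at the -y end. I'll sweep the strip first, then the dowel, then the block, with the fingers slightly open and side by side so each piece is held stably.

```bash
cat >> h.py <<'E'
TH=np.radians(-2.45); D=np.array([np.sin(TH),-np.cos(TH)]); C=np.array([.5575,.0435]); 
def yaw():
    best=None
    for y in(90-2.45,-90-2.45):
        q=robot.inverse_kinematics([.5,.05,.15],[180,0,y])
        if q is not None:
            m=np.max(np.abs(np.array(q)-robot.current_joint_positions()))
            if best is None or m<best[0]: best=(m,y)
    return best[1]
def sweep(p,back,Y,past=.012,zt=.082,v=.1):
    p=np.array(p); s=p-D*back
    e=p+D*(.150+past-.011-(p-C)@D)   # front face ends 'past' beyond the open end
    o=[180,0,Y]
    robot.move_to([*s,.155],o)
    if robot.line_to([*s,zt],velocity=.08,f_stop=4): print("touched at",robot.current_tool_pos()); robot.line_to([*s,robot.current_tool_pos()[2]+.004])
    z=robot.current_tool_pos()[2]
    hit=robot.line_to([*e,z],velocity=v,f_stop=12)
    print("hit",hit,"end",np.round(robot.current_tool_pos(),4),"want",np.round(e,4),robot.current_contact_force())
    robot.line_to([*(robot.current_tool_pos()[:2]),.155],velocity=.15)
    print("t",robot.current_time_s())
E
python3 - <<'E'
from h import *
Y=yaw(); print(Y)
fingers.gripper_to(.16); print(robot.current_finger_gap())
robot.move_to([.5,.02,.19],[180,0,Y])
sweep([.488,-.033],.034,Y)
robot.move_to([.48,.14,.17],[180,0,Y]); save("top","a.png")
E
```

```text
87.55
0.159080849908749
hit False end [ 0.485  -0.1035  0.0826] want [ 0.4849 -0.1045] [-0.41256109  0.07304319 -0.72738589]
t 7.1083
```

View pics/a.png

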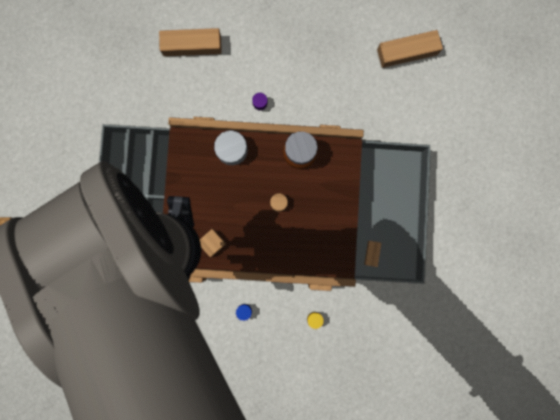

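The strip now lies in the bin at (374,253). The dowel (279,202), block (212,243), jar and tin have not moved. The dowel is next, then the block.

Run:
```python
from h import *
Y=87.55
sweep([.5557,.0176],.036,Y)
sweep([.4912,.117],.045,Y)
robot.move_to([.30,.35,.35],[180,0,Y]) if robot.inverse_kinematics([.30,.35,.35],[180,0,Y]) is not None else robot.move_j([72.153,17.813,.802,86.603,-.252,75.585,-1.558])
save("top","b.png")
for n in("block","strip","dowel","jar","tin"): print(n,[(round(r["p"],2),np.round(r["rect"])) for r in recognise(n,"top")[:3]])
print(robot.current_time_s())
```

```text
hit False end [ 0.5505 -0.1063  0.0826] want [ 0.5504 -0.1073] [ 0.0046292  -0.77875419  0.23212925]
t 12.125
hit False end [ 0.4818 -0.1039  0.0826] want [ 0.4817 -0.1044] [-0.9350026   0.08809649  0.84779095]
t 17.7083
block [(0.59, array([363., 245.,  12.,  24.])), (0.36, array([391., 212.,  80., 146.]))]
strip [(0.62, array([374., 254.,  19.,  28.]))]
dowel [(0.76, array([374., 210.,  18.,  17.])), (0.72, array([245., 313.,  15.,  18.])), (0.67, array([262.,  99.,  16.,  19.]))]
jar [(0.73, array([376., 211.,  17.,  14.]))]
tin [(0.78, array([228., 145.,  28.,  36.]))]
19.9167
```

View pics/b.png

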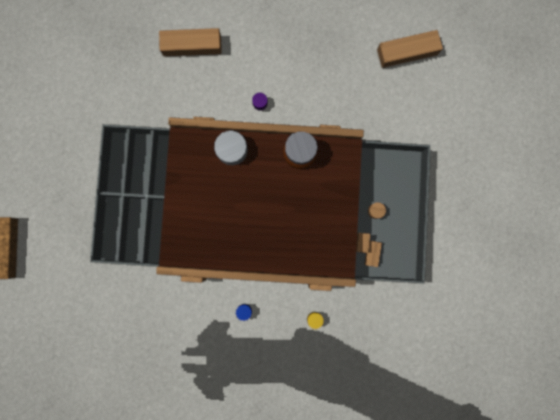

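The dowel (378,210) and strip (374,254) are in the bin. The block shows at (366,242) beside the strip and may be on edge or leaning, so I'll take a closer look.

Run:
```python
from h import *
a=save("scene","c.png")[220:300,170:290]; b=vision.grab_frame("top")[190:290,340:440]
c=lambda i:cv2.resize(i,(400,int(400*i.shape[0]/i.shape[1])),interpolation=cv2.INTER_CUBIC)
a,b=c(a),c(b); o=np.zeros((400,800,3),np.uint8); o[:a.shape[0],:400]=a;o[:b.shape[0],400:]=b
o=(255*(o/255.)**.6).astype(np.uint8)
cv2.imwrite("pics/d.png",o[:,:,::-1])
```

```text
(no output)
```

View pics/d.png

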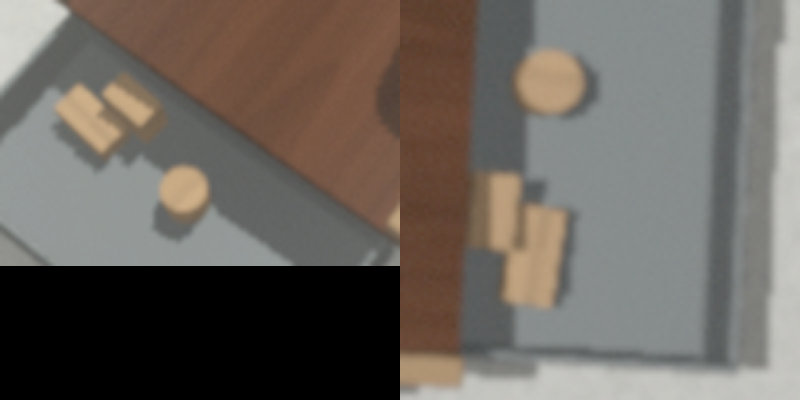

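All three pieces lie inside the bin, with the block down beside the strip. The tray base holds only the jar and tin, both still where they stood.

```bash
python3 -c "
from h import *
print(workorder.close_job())"
```

```text
the job is handed in; nothing more can be done
None
```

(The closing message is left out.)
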